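# Make up the ruin scenery kit

## Task

Make up the scenery kit in the blue two-part tray: first pick the one broken, short column off the tray's flat deck and put it in the upturned steel tin lid, leaving the three whole columns standing where they are. Then take the black cup, tip it over the tray's deep bin and pour all six boulders into the bin, and stand the empty cup upright again on its cork coaster. Do not disturb the paint bottles or the jar.

Things in the scene. Friction and masses are not known exactly. Their poses are not given: they have to be found in the camera images.
- tray: Fixed blue plastic kit tray in two parts, 130 mm along its x and 265 mm along its y; origin on the table under the joint between the parts. +y part: the deep bin, outside 130 x 130 mm, open on top, walls 5 mm thick, rim 50 mm above the table. -y part: the flat deck, a plate 130 x 135 mm without rim, its top 5 mm above the table, on which the four columns stand about 56 mm apart
- bin (a point): Centre of the bin's inner floor (inside 120 x 120 mm, 45 mm deep, floor 5 mm above the table); axes as the tray's
- cup: Loose black plastic mixing cup, straight round wall: outside diameter 60 mm, height 62 mm, wall 2.5 mm, floor 3 mm thick, about 50 g; it stands on the coaster with six boulders in its lower half. Origin at the centre of its underside, z towards its mouth
- cup_rim (a point): Centre of the cup's mouth, 62 mm above its underside
- coaster: Fixed round cork coaster, diameter 110 mm, 4 mm thick; origin at the centre of its underside, on the table
- lid: Fixed upturned steel tin lid for rejects: shallow round dish, outside diameter 100 mm, rim 16 mm high, wall and floor 3 mm; origin at the centre of its underside, on the table
- stub: The broken column: loose fluted stone-coloured column stub, only 22 mm high with a jagged top up to 26 mm, no capital; shaft diameter 20 mm, foot flange diameter 24 mm and 5 mm high. Origin at the centre of its underside, z up. About 20 g
- column_a: A whole loose column, 44 mm high: shaft diameter 20 mm, foot flange 24 mm (5 mm high) and capital 24 mm (top 4 mm), about 35 g; origin at the centre of its underside, z up
- column_b: A whole loose column, 44 mm high: shaft diameter 20 mm, foot flange 24 mm (5 mm high) and capital 24 mm (top 4 mm), about 35 g; origin at the centre of its underside, z up
- column_c: A whole loose column, 44 mm high: shaft diameter 20 mm, foot flange 24 mm (5 mm high) and capital 24 mm (top 4 mm), about 35 g; origin at the centre of its underside, z up
- boulder1: Loose grey resin boulder, faceted and roundish, 19 mm across and 17 mm high, about 12 g, in the cup at the start; origin at the centre of its flat underside (it may lie any way up)
- boulder2: Loose grey resin boulder, faceted and roundish, 19 mm across and 17 mm high, about 12 g, in the cup at the start; origin at the centre of its flat underside (it may lie any way up)
- boulder3: Loose grey resin boulder, faceted and roundish, 19 mm across and 17 mm high, about 12 g, in the cup at the start; origin at the centre of its flat underside (it may lie any way up)
- boulder4: Loose grey resin boulder, faceted and roundish, 19 mm across and 17 mm high, about 12 g, in the cup at the start; origin at the centre of its flat underside (it may lie any way up)
- boulder5: Loose grey resin boulder, faceted and roundish, 19 mm across and 17 mm high, about 12 g, in the cup at the start; origin at the centre of its flat underside (it may lie any way up)
- boulder6: Loose grey resin boulder, faceted and roundish, 19 mm across and 17 mm high, about 12 g, in the cup at the start; origin at the centre of its flat underside (it may lie any way up)
- bottle_teal: Bystander: loose teal dropper paint bottle with white cap, diameter 36 mm, height 85 mm; origin at the centre of its underside
- bottle_ochre: Bystander: loose ochre yellow dropper paint bottle with white cap, diameter 36 mm, height 85 mm; origin at the centre of its underside
- jar: Bystander: loose low amber glass jar with steel cap, diameter 60 mm, height 45 mm; origin at the centre of its underside

How it is judged:
By the outcome, as a careful person would: the job done as asked, in the order asked, and still so for the second after the job is handed in, with the robot touching nothing.
It also fails if it takes over 72 s, if anything falls off the work surface, if the arm or the gripper's body presses on something with over 40 N, if the wrist force passes 120 N, or if a joint passes its speed limit or range.

## Robot

A 6-joint arm with a two-finger parallel gripper is mounted at the origin on the work surface. World frame = base frame: x ahead of the robot, y to its left, z up, the work surface at z = 0. Lengths are in m, angles in rad, forces in N, time in s.
With the tool pointing down it reaches from about 0.325 to 0.9 m from the base axis. Payload 3.5 kg.
Tool frame: the origin (TCP) lies between the finger pads; the fingertips stand 22 mm ahead of it and the grasp point (between the pads) lies 3 mm ahead of it; z points along the fingers, y is the line along which they close (so a half turn about z gives the same grasp; the last joint's range is limited). The gripper opens to 85 mm and grips with 20 to 120 N. Pads are 22 mm wide; open, the fingers measure 114 mm over their backs; the gripper's body (76 mm by 85 mm) begins 54 mm behind the grasp point. The pads swing forward as they close: fully open they stand 13 mm farther back than shut.
Start: joints at [-1.373, 0.276, -0.026, 1.268, 0, 1.467], TCP at [0.185, -0.597, 0.253] pointing down, gripper open.
Joint ranges: [-3.12, 3.12], [-0.85, 1.88], [-1.08, 1.24], [-1.95, 2.15], [-1.57, 1.53], [-3.14, 3.14]. Speed limits (rad/s): [2.57, 2.57, 3.14, 3.14, 3.14, 3.14].

## Interface

Orientations are given as a unit quaternion [x, y, z, w].
In Python, from bench import arm gives the robot as it stands. The module is installed in compiled form; this text tells all that it offers. Calls block until the motion is done:
- arm.reach(position, orientation): joint-space move of the TCP to a pose.
- arm.servo_line(position, frame=None, rate=0.15, max_force=None): straight line of the TCP; frame=None keeps the orientation; rate is the mean speed in m/s. With max_force (N) it stops when the force on the tool has changed by that much, and returns True; else False.
- arm.goto_joints(angles): joint-space move.
- arm.gripper_to(opening): finger opening in m; the grip force is fixed at half the most; returns when the fingers have stopped.
- arm.pause(seconds).
- arm.inverse_kinematics(position, orientation): joint angles nearest the present ones, or None.
- arm.observe(): the state.
- arm.grab_frame(name): name is "scene" or "top"; returns the picture (384x512x3 uint8, red, green, blue); there is no depth.
- arm.calibration(name): a dict with "camera_matrix" (3x3 intrinsics, pixels), "extrinsics" (4x4, takes a point from world to camera coordinates). Camera axes: x right, y up, looking along -z (the intrinsics and any distortion apply to the point x, -y, -z); pixel columns grow to the right and rows downward; lengths in m; the calibration is good to about 2 mm. A picture is of the moment at which its call begins. calibration takes no time and is no camera call.
A pose or a line that the arm cannot do raises arm.MotionError and nothing moves.
- arm.finish_job(): hands the job in; it is judged then, once.
The state is a dict: "time_s": time; "joints": joint angles; "joint_velocities": joint speeds; "joint_efforts": joint torques, N m; "eef_pos": TCP position; "tcp_rot": TCP orientation; "ft_force": force on the tool from outside, world axes, zero at the start; "moment": the same for the moment, N m; "opening": finger opening in m; "grip_force": force on a finger pad.
Only numpy, scipy, OpenCV 4.12 (cv2) and the standard library are available. Lean on these libraries where they do the work, as an engineer would, in place of code of your own. Each camera call takes 0.05 s, during which the arm holds its last target. There are 200 camera calls.

## Working session

There is one attempt and no reset: what is moved stays moved. The work goes in short steps, each a Python script; the robot and the scene stay as the last script left them, time stands still between calls to the robot, and variables do not carry over. Pictures are saved under pics/ and viewed, at most 10 in all, crops included, and the job is handed in when it is done.

```bash
mkdir -p pics; python3 - <<'E'
from bench import arm
import cv2,numpy as np
for n in("scene","top"):
    im=arm.grab_frame(n); cv2.imwrite(f"pics/{n}0.png",im[:,:,::-1])
    c=arm.calibration(n); print(n,{k:(np.round(v,4).tolist() if not isinstance(v,str) else v) for k,v in c.items()})
print(arm.observe())
E
```

```text
scene {'camera_matrix': [[439.0442, 0.0, 255.201], [0.0, 439.0442, 197.1532], [0.0, 0.0, 1.0]], 'extrinsics': [[-0.4317, 0.9019, -0.0127, 0.2424], [-0.7867, -0.3696, 0.4944, 0.4443], [0.4412, 0.2235, 0.8691, -1.3565], [0.0, 0.0, 0.0, 1.0]]}
top {'camera_matrix': [[429.1826, 0.0, 255.9006], [0.0, 429.1826, 191.569], [0.0, 0.0, 1.0]], 'extrinsics': [[-0.1231, -0.9924, -0.005, 0.0543], [0.9667, -0.121, 0.2257, -0.5773], [-0.2245, 0.0229, 0.9742, -0.9459], [0.0, 0.0, 0.0, 1.0]]}
{'time_s': 0.1, 'joints': array([-1.37342645e+00,  2.77120829e-01, -2.77867791e-02,  1.26799867e+00,
       -1.77194203e-05,  1.46739357e+00]), 'joint_velocities': array([ 0.00174022, -0.00376724,  0.00350867,  0.00229239,  0.00167843,
        0.00061751]), 'joint_efforts': array([ 1.54188274e-04, -4.46706104e+01,  2.96129233e+01,  8.47309042e-03,
       -8.80485641e-05,  3.03591989e-06]), 'eef_pos': array([ 0.18501139, -0.59627582,  0.25221152]), 'tcp_rot': array([ 9.88712722e-01,  1.49820025e-01, -5.83982131e-05, -1.05339550e-03]), 'ft_force': array([ 0.01621013, -0.53833083, -0.41335706]), 'moment': array([ 0.02725248, -0.02586318, -0.01925966]), 'grip_force': 0.0, 'opening': 0.08548149939089329}
```

View pics/scene0.png

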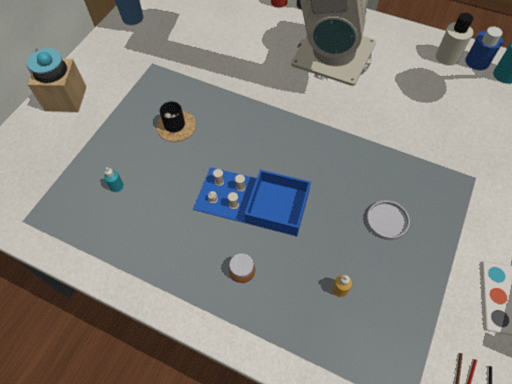

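View pics/top0.png

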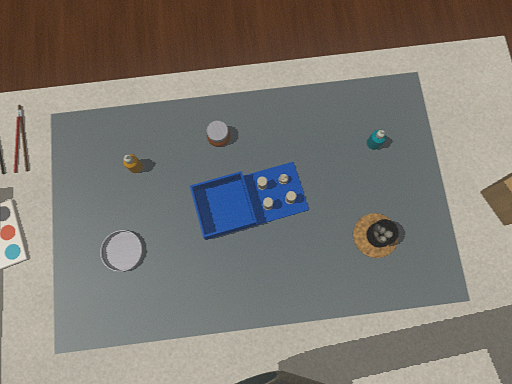

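The scene picture shows the stub at (212,198) and whole columns at (218,176), (240,182) and (233,200). The cup is at (172,117), the lid at (388,219) and the bin at about (278,202). In the top picture the stub is at (284,179), the columns at (263,183), (268,203) and (291,197), the cup at (383,233) and the lid at (123,250).

```bash
cat > h.py <<'E'
import cv2,numpy as np
from bench import arm
C={n:arm.calibration(n) for n in("scene","top")}
F=np.diag([1.,-1,-1])
def P(n): E=np.array(C[n]["extrinsics"]); return np.array(C[n]["camera_matrix"])@F@E[:3]
def ray(n,uv):
    E=np.array(C[n]["extrinsics"]);R=E[:3,:3];o=-R.T@E[:3,3]
    d=R.T@F@np.linalg.inv(C[n]["camera_matrix"])@[uv[0],uv[1],1]; return o,d
def plane(n,uv,z): o,d=ray(n,uv); return o+d*(z-o[2])/d[2]
def tri(a,b):
    X=cv2.triangulatePoints(P("scene"),P("top"),np.float64(a).reshape(2,1),np.float64(b).reshape(2,1)).ravel()
    return X[:3]/X[3]
def proj(n,X): p=P(n)@[*X,1]; return p[:2]/p[2]
E
python3 - <<'E'
from h import *
out=[]
for n,(x,y,w,h) in (("scene",(150,90,170,145)),("top",(185,155,225,110))):
    im=cv2.imread(f"pics/{n}0.png"); hsv=cv2.cvtColor(im,cv2.COLOR_BGR2HSV)
    blue=cv2.inRange(hsv,(105,150,40),(130,255,255))
    cs=[c for c in cv2.findContours(blue,cv2.RETR_EXTERNAL,cv2.CHAIN_APPROX_NONE)[0] if cv2.contourArea(c)>1500]
    m=np.zeros_like(blue); cv2.drawContours(m,[cv2.convexHull(np.vstack(cs))],-1,255,-1)
    print(n,"tray hull",cv2.approxPolyDP(cv2.convexHull(np.vstack(cs)),4,True)[:,0].tolist())
    # stone-coloured blobs on the tray
    st=cv2.inRange(hsv,(0,0,95),(35,140,255))&cv2.erode(m,np.ones((3,3)))
    k,l,s,c=cv2.connectedComponentsWithStats(st)
    for i in range(1,k):
        if s[i,4]>15: print(" stone",s[i].tolist(),c[i].round(1))
    # all other things on the mat: black cup, lid, bottles
    for nm,lo,hi in(("dark",(0,0,0),(180,255,45)),("teal",(80,120,50),(100,255,255)),("ochre",(10,140,60),(28,255,255)),("light",(0,0,150),(180,60,255))):
        k,l,s,c=cv2.connectedComponentsWithStats(cv2.inRange(hsv,lo,hi))
        for i in range(1,k):
            if 60<s[i,4]<4000 and 80<c[i][0]<440 and 90<c[i][1]<300: print(" ",nm,s[i].tolist(),c[i].round(1))
    cv2.imwrite(f"pics/{n}_c.png",cv2.resize(im[y:y+h,x:x+w],None,fx=3.5,fy=3.5,interpolation=cv2.INTER_CUBIC))
E
```

```text
scene tray hull [[210, 168], [262, 170], [308, 181], [296, 235], [194, 209]]
 stone [214, 169, 9, 17, 107] [218.4 176.3]
 stone [236, 175, 9, 16, 102] [240.2 181.7]
 stone [208, 192, 10, 11, 77] [212.4 196.9]
 stone [228, 193, 10, 16, 109] [233.2 199.6]
  dark [160, 102, 24, 30, 502] [172.  116.5]
  teal [104, 171, 19, 21, 223] [114.1 182. ]
  ochre [230, 269, 25, 13, 97] [242.3 277.4]
  ochre [333, 276, 19, 21, 201] [340.4 287.9]
  light [213, 169, 10, 8, 67] [217.5 172.6]
  light [235, 174, 10, 9, 69] [239.6 178.2]
  light [228, 192, 10, 9, 73] [232.5 196.2]
  light [368, 204, 36, 34, 913] [385.7 220. ]
  light [230, 253, 23, 23, 414] [241.3 264.1]
top tray hull [[293, 162], [308, 209], [203, 236], [191, 185]]
 stone [279, 174, 9, 10, 66] [283.  178.5]
 stone [257, 177, 10, 13, 82] [261.5 181.8]
 stone [286, 191, 10, 10, 78] [290.6 195.8]
 stone [263, 198, 10, 12, 79] [267.5 202.5]
  dark [376, 220, 22, 24, 155] [389.2 228.8]
  dark [367, 224, 21, 23, 131] [373.9 237.9]
  teal [367, 130, 19, 20, 184] [374.6 140.8]
  ochre [123, 154, 19, 19, 122] [132.3 163.7]
  light [207, 121, 20, 19, 302] [216.7 130. ]
  light [257, 177, 10, 9, 61] [261.5 181.1]
  light [286, 191, 10, 9, 68] [290.5 195.3]
  light [263, 197, 10, 10, 68] [267.5 201.8]
  light [106, 231, 36, 40, 1049] [123.5 250.5]
```

View pics/scene_c.png

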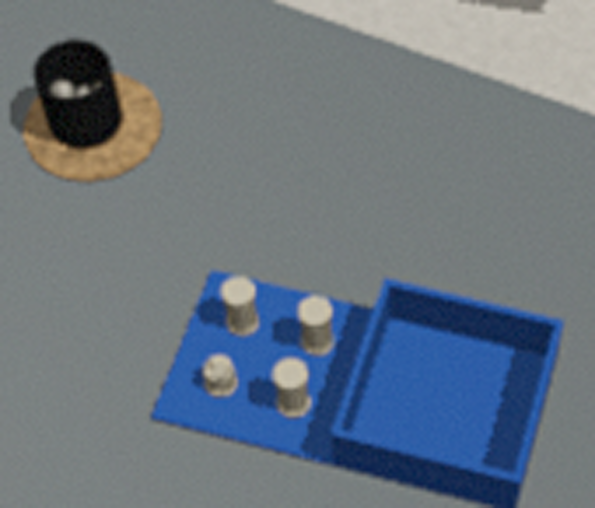

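View pics/top_c.png

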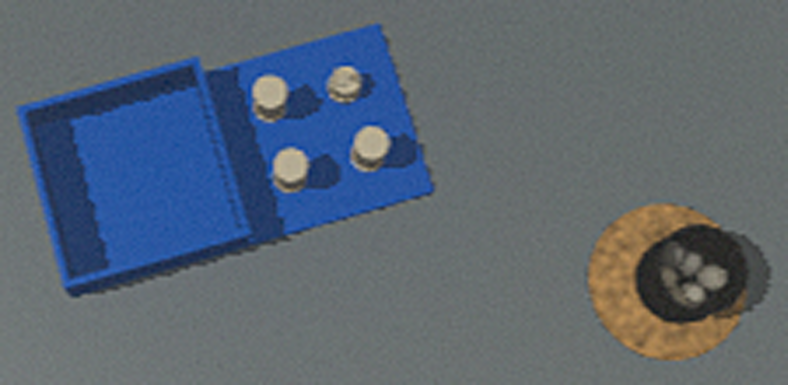

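The crops show the stub at scene (212,197) and top (283,178.5), with its jagged top. The cup rim is at scene (171,111) and top (382.7,233), and the bin rim corners are sharp in both views. The boulders are in the cup's lower half.

```bash
python3 - <<'E'
from h import *
np.set_printoptions(precision=4,suppress=True)
T=lambda nm,a,b:(print(nm,tri(a,b),"err px",np.linalg.norm(proj("scene",tri(a,b))-a).round(2)))
T("stub",(212.4,196.9),(283,178.5))
for nm,a,b in(("colA",(217.5,172.6),(290.5,195.3)),("colB",(239.6,178.2),(267.5,201.8)),("colC",(232.5,196.2),(261.5,181.1)),
 ("binNR",(260.3,170.6),(256.4,222.7)),("binNL",(310.6,181.7),(204.4,238.4)),("binFL",(298.6,227.1),(190.7,185)),("binFR",(245.1,213.7),(241.3,172.1)),("cuprim",(171.1,111),(382.7,233.)),("jar",(241.3,264.1),(216.7,130)),("lid",(387.5,219.5),(123,250.5))):T(nm,a,b)
for nm,uv,z in(("teal",(374.6,140.8),.035),("ochre",(132.3,163.7),.035)):print(nm,plane("top",uv,z))
for n in("scene","top"):
    im=cv2.imread(f"pics/{n}0.png");hsv=cv2.cvtColor(im,cv2.COLOR_BGR2HSV)
    # cork
    x,y,w,h=(140,95,70,60) if n=="scene" else (345,205,65,60)
    m=cv2.inRange(hsv[y:y+h,x:x+w],(8,80,80),(25,255,255))
    c=cv2.convexHull(cv2.findNonZero(m)).reshape(-1,2)+[x,y]
    q=np.array([plane(n,p,.004)[:2] for p in c]);(cc,r)=cv2.minEnclosingCircle(q.astype(np.float32));print(n,"coaster",cc,r)
    x,y,w,h=(360,195,55,50) if n=="scene" else (95,225,58,52)
    # lid: differs from mat by brightness in hsv V or darkness -> saturation low vs mat
    g=im[y:y+h,x:x+w].astype(int); bg=np.median(np.vstack([g[0],g[-1]]),0)
    m=(np.abs(g-bg).sum(2)>70).astype(np.uint8); k,l,s,_=cv2.connectedComponentsWithStats(m); i=1+s[1:,4].argmax()
    c=cv2.convexHull(cv2.findNonZero((l==i).astype(np.uint8))); e=cv2.fitEllipse(c); print(n,"lid ellipse",np.array(e[0])+[x,y],e[1],plane(n,np.array(e[0])+[x,y],.012))
    d=cv2.inRange(hsv,(0,0,0),(180,255,75)); x,y,w,h=(155,98,32,36) if n=="scene" else (362,215,42,40)
    c=cv2.convexHull(cv2.findNonZero(d[y:y+h,x:x+w]));print(n,"cup bbox",np.array(cv2.boundingRect(c))+[x,y,0,0])
E
```

```text
stub [ 0.6164 -0.0907  0.0154] err px 0.28
colA [ 0.5648 -0.1001  0.0479] err px 0.43
colB [ 0.5559 -0.0434  0.0475] err px 0.41
colC [ 0.6085 -0.0359  0.0472] err px 0.53
binNR [ 0.51   -0.01    0.0399] err px 0.02
binNL [0.4878 0.1164 0.0414] err px 0.0
binFL [0.6186 0.1373 0.0492] err px 0.6
binFR [0.6373 0.0109 0.0448] err px 0.13
cuprim [ 0.4481 -0.3008  0.0559] err px 0.92
jar [0.7534 0.059  0.0443] err px 0.25
lid [0.4875 0.3197 0.0066] err px 0.22
teal [ 0.6791 -0.3285  0.035 ]
ochre [0.6949 0.2763 0.035 ]
scene coaster (0.4523153305053711, -0.2961735129356384) 0.054724760353565216
scene lid ellipse [386.0074 219.4437] (38.60655212402344, 46.60145950317383) [0.4919 0.3165 0.012 ]
scene cup bbox [160 101  25  31]
top coaster (0.4495531916618347, -0.29498887062072754) 0.05500718578696251
top lid ellipse [122.8728 250.4557] (41.73820114135742, 47.327144622802734) [0.4871 0.3179 0.012 ]
top cup bbox [367 219  37  28]
```

Heights and sizes agree with the text: columns form a 56 mm square, column tops are at about 48 mm, and the coaster radius is 55 mm. I'll check IK for the whole plan, then move the stub.

```bash
cat >> h.py <<'E'
from scipy.spatial.transform import Rotation as R
def quat(tz,roll=0.):
    "tool z along tz, tool y horizontal (or radial frame if vertical), then roll about tool z"
    tz=np.array(tz,float)/np.linalg.norm(tz); y=np.cross([0,0,1],tz); y/=np.linalg.norm(y)
    return (R.from_matrix(np.c_[np.cross(y,tz),y,tz])*R.from_euler("z",roll)).as_quat()
def down(a): # closing line at world angle a
    y=np.array([np.cos(a),np.sin(a),0]);z=np.array([0,0,-1.]);return R.from_matrix(np.c_[np.cross(y,z),y,z]).as_quat()
CUP=np.array([.450,-.2975]); BIN=np.array([.565,.063])
def radial(p,a): d=p/np.linalg.norm(p); return np.array([*(d*np.cos(a)),-np.sin(a)])
E
python3 - <<'E'
from h import *
np.set_printoptions(precision=3,suppress=True)
print("cup @.066",plane("scene",(171.1,111.3),.066),plane("top",(382.7,233),.066))
for a in(20,25,30):
    t=radial(CUP,np.radians(a)); g=np.array([*CUP,.045])
    for s in(0,np.pi):
        for d in(0,.12): print(a,s,d,arm.inverse_kinematics(g-t*d,quat(t,s)))
for a in(0,15):
  t=radial(BIN,np.radians(a))
  for r in(0,1.5,2.6,-1.5,-2.6): print("bin",a,r,arm.inverse_kinematics(np.array([*BIN,.13]),quat(t,r)))
# stub
a=.156+np.pi/4
best=None
for k in(a,a+np.pi,a+np.pi/2,a-np.pi/2):
    j=arm.inverse_kinematics([.617,-.0915,.12],down(k)); print("stub",k,j)
E
```

```text
cup @.066 [ 0.456 -0.297  0.066] [ 0.446 -0.295  0.066]
20 0 0 None
20 0 0.12 None
20 3.141592653589793 0 None
20 3.141592653589793 0.12 None
25 0 0 None
25 0 0.12 None
25 3.141592653589793 0 None
25 3.141592653589793 0.12 None
30 0 0 None
30 0 0.12 None
30 3.141592653589793 0 None
30 3.141592653589793 0.12 None
bin 0 0 None
bin 0 1.5 None
bin 0 2.6 None
bin 0 -1.5 None
bin 0 -2.6 None
bin 15 0 None
bin 15 1.5 None
bin 15 2.6 None
bin 15 -1.5 None
bin 15 -2.6 None
stub 0.9413981633974483 [-0.251  0.37  -0.193  1.008  0.     0.379]
stub 4.082990816987241 [-0.251  0.37  -0.193  1.008  0.    -2.763]
stub 2.512194490192345 [-0.251  0.37  -0.193  1.008  0.    -1.192]
stub -0.6293981633974483 [-0.251  0.37  -0.193  1.008  0.     1.949]
```

```bash
python3 - <<'E'
from h import *
np.set_printoptions(precision=3,suppress=True)
q=down(.156+np.pi/4); S=[.617,-.0915]
arm.reach([*S,.13],q); arm.gripper_to(.045)
hit=arm.servo_line([*S,.032],rate=.06,max_force=10); print("hit",hit,arm.observe()["eef_pos"])
arm.gripper_to(.0); o=arm.observe(); print("grip",o["opening"],o["grip_force"],o["time_s"])
arm.servo_line([*S,.13],rate=.12); o=arm.observe(); print("lift",o["opening"],o["grip_force"])
cv2.imwrite("pics/lift.png",arm.grab_frame("scene")[120:300,120:320,::-1].repeat(3,0).repeat(3,1))
# grasp/pour scan
def scan(P2,z,pitches):
  for a in pitches:
    for s in(0,np.pi):
      ok=[]
      for h in range(-180,180,15):
        A=np.radians(a);H=np.radians(h);t=np.array([np.cos(H)*np.cos(A),np.sin(H)*np.cos(A),-np.sin(A)])
        g=np.array([*P2,z]);J=[arm.inverse_kinematics(g-t*d,quat(t,s)) for d in(0,.1)]
        if J[0] is not None: ok.append((h,J[1] is not None,J[0][4:].round(2).tolist()))
      if ok: print(a,round(s,1),ok)
print("CUP");scan(CUP,.045,(10,20,30,45))
print("BIN");scan(BIN,.13,(0,15,30))
E
```

```text
hit False [ 0.617 -0.092  0.032]
grip 0.017890035856805826 58.71470332145691 5.1167
lift 0.01731151909120758 58.567273020744324
CUP
10 0 [(-165, False, [-0.65, 3.01]), (-150, False, [-0.84, 2.94]), (-135, True, [-1.03, 2.84]), (-120, True, [-1.23, 2.63]), (-105, True, [-1.39, 1.89]), (-90, True, [-1.29, 0.67]), (-75, True, [-1.01, 0.28]), (15, True, [1.38, -1.19]), (30, True, [1.32, -2.39]), (45, True, [1.13, -2.76]), (60, True, [0.94, -2.9]), (75, True, [0.75, -2.98]), (90, False, [0.57, -3.03])]
10 3.1 [(-165, False, [-0.65, -0.13]), (-150, False, [-0.84, -0.2]), (-135, True, [-1.03, -0.3]), (-120, True, [-1.23, -0.52]), (-105, True, [-1.39, -1.25]), (-90, True, [-1.29, -2.47]), (-75, True, [-1.01, -2.86]), (15, True, [1.38, 1.95]), (30, True, [1.32, 0.75]), (45, True, [1.13, 0.38]), (60, True, [0.94, 0.24]), (75, True, [0.75, 0.17]), (90, False, [0.57, 0.11])]
20 0 [(-180, False, [-0.45, 2.96]), (-165, True, [-0.63, 2.88]), (-150, True, [-0.8, 2.76]), (-135, True, [-0.97, 2.58]), (-120, True, [-1.13, 2.26]), (-105, True, [-1.22, 1.67]), (-90, True, [-1.15, 0.95]), (-75, True, [-0.
[... 5086 characters left out ...]
.48, -2.84]), (150, False, [0.32, -2.95]), (165, False, [0.16, -3.05])]
30 3.1 [(-180, False, [-0.0, -0.0]), (-165, False, [-0.16, -0.09]), (-150, False, [-0.32, -0.19]), (-135, False, [-0.48, -0.31]), (-120, True, [-0.64, -0.45]), (-105, True, [-0.8, -0.63]), (-90, True, [-0.93, -0.89]), (-75, True, [-1.03, -1.29]), (-60, True, [-1.04, -1.8]), (-45, True, [-0.92, -2.28]), (-30, True, [-0.69, -2.65]), (-15, False, [-0.37, -2.92]), (30, True, [0.71, 2.63]), (45, True, [0.93, 2.24]), (60, True, [1.04, 1.74]), (75, True, [1.02, 1.24]), (90, True, [0.92, 0.87]), (105, True, [0.79, 0.62]), (120, True, [0.63, 0.44]), (135, True, [0.48, 0.3]), (150, False, [0.32, 0.19]), (165, False, [0.16, 0.09])]
```

View pics/lift.png

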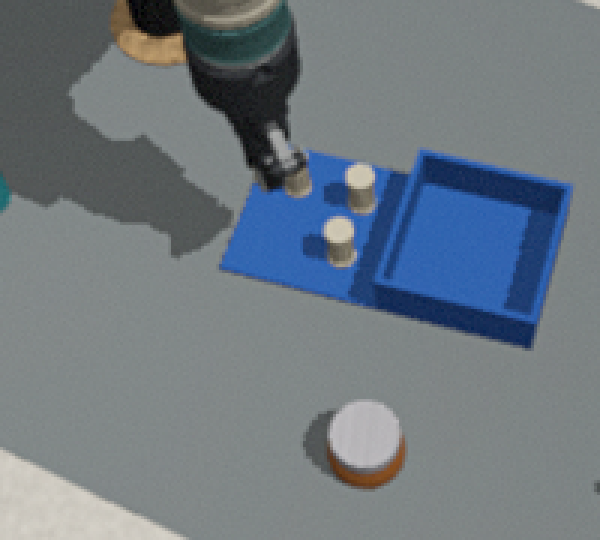

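The stub is held and lifted, and the other three columns still stand. Next I place it in the lid and go to a side-on pre-grasp for the cup.

```bash
cat >> h.py <<'E'
CUP=np.array([.451,-.296])
def hd(h,p): H,A=np.radians([h,p]); return np.array([np.cos(H)*np.cos(A),np.sin(H)*np.cos(A),-np.sin(A)])
TC=hd(50,20); QC=quat(TC,np.pi); G=np.array([*CUP,.041])+.003*TC
E
python3 - <<'E'
from h import *
np.set_printoptions(precision=3,suppress=True)
q=down(.156+np.pi/4); S=[.617,-.0915]; L=[.4885,.318]
arm.servo_line([*S,.2],rate=.2)
arm.reach([*L,.15],q); o=arm.observe(); print("held",o["opening"],o["grip_force"])
hit=arm.servo_line([*L,.0315],rate=.07,max_force=8); print("hit",hit,arm.observe()["eef_pos"])
arm.gripper_to(.04); arm.servo_line([*L,.22],rate=.15)
arm.reach(G-.12*TC+[0,0,.17],QC); print(arm.observe()["joints"],arm.observe()["time_s"])
arm.gripper_to(.09)
a=arm.grab_frame("scene");b=arm.grab_frame("top")
cv2.imwrite("pics/placed.png",np.hstack([cv2.resize(a[60:260,100:420],None,fx=1.25,fy=1.25),cv2.resize(b[110:290,90:420],(400,250))])[:,:,::-1])
print("pre",arm.inverse_kinematics(G-.12*TC,QC),arm.inverse_kinematics(G,QC))
E
```

```text
held 0.017712280466825926 58.59062612056732
hit False [0.489 0.318 0.032]
[-1.312  0.582 -0.08   1.917  0.875  0.451] 14.325
pre [-1.314  0.799 -0.132  1.648  0.875  0.451] [-1.148  0.786 -0.269  1.389  1.009  0.616]
```

View pics/placed.png

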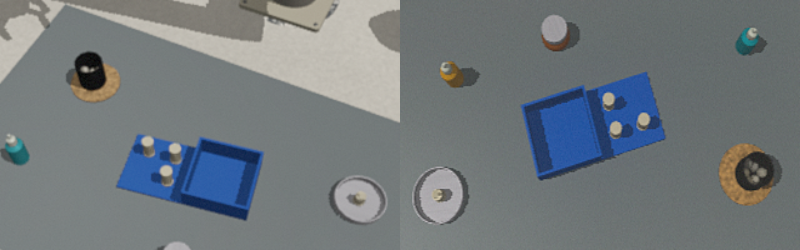

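The stub stands in the lid (left panel about (360,198), right panel about (438,194)), and everything else is undisturbed. Now the cup grasp and lift.

```bash
python3 - <<'E'
from h import *
np.set_printoptions(precision=3,suppress=True)
print("open",arm.observe()["opening"])
arm.servo_line(G-.12*TC,rate=.15)
print("hit",arm.servo_line(G,rate=.06,max_force=8),arm.observe()["eef_pos"],G)
cv2.imwrite("pics/g0.png",arm.grab_frame("scene")[:,:,::-1])
a=arm.grab_frame("scene")
arm.gripper_to(.0);o=arm.observe();print("grip",o["opening"],o["grip_force"],o["ft_force"])
b=arm.grab_frame("scene")
arm.servo_line(G+[0,0,.03],rate=.06);o=arm.observe();print("lift",o["opening"],o["grip_force"],o["ft_force"],o["time_s"])
c=arm.grab_frame("scene")
cv2.imwrite("pics/grasp.png",np.hstack([cv2.resize(i[70:170,100:230],None,fx=2,fy=2.5,interpolation=cv2.INTER_CUBIC) for i in(a,b,c)])[:,:,::-1])
E
```

```text
open 0.08513244672783404
hit False [ 0.453 -0.294  0.04 ] [ 0.453 -0.294  0.04 ]
grip 0.05759340336538461 63.76101968809962 [-0.239 -1.152  3.134]
lift 0.05869402973675642 63.95783308893442 [ 1.148  0.168 -0.982] 19.5417
```

View pics/grasp.png

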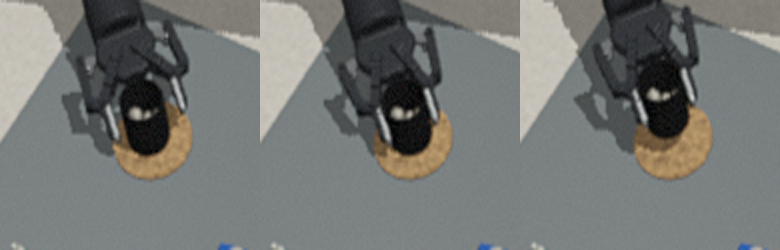

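The cup is held by both pads and lifted off its coaster with the boulders inside. Next I carry it over the bin and pour by turning only the last joint.

```bash
python3 - <<'E'
from h import *
np.set_printoptions(precision=3,suppress=True)
arm.servo_line(G+[0,0,.2],rate=.15)
t=hd(90,15); Q=quat(t,np.pi); B=np.array([*BIN,.135])
j=arm.inverse_kinematics(B+[0,0,.08],Q); j2=arm.inverse_kinematics(B+[0,0,.08],quat(t,np.pi+.3)); sg=np.sign(j2[5]-j[5])
print(j,j2,sg)
# pour by j6 -> j6-2.9: mouth direction halfway
d=-2.9; up=R.from_quat(Q).inv().apply([0,0,1])
m=lambda d:(R.from_quat(Q)*R.from_euler("z",sg*d)).apply(up)
print("mouth mid",m(-1.9),"end",m(d))
B[:2]-=.013*np.sign(m(-1.7)[0])*np.array([1,0])
arm.reach(B+[0,0,.08],Q); print(arm.observe()["joints"])
arm.servo_line(B,rate=.1)
j=arm.observe()["joints"]; J=j.copy()
for dd in(-1.2,-1.5,-1.8,-2.1,-2.4,-2.7,-2.95):
    J[5]=j[5]+dd; arm.goto_joints(J); arm.pause(.15)
arm.pause(.8)
o=arm.observe();print(o["opening"],o["ft_force"],o["time_s"])
np.save("jb.npy",j)
a=arm.grab_frame("scene");b=arm.grab_frame("top")
cv2.imwrite("pics/pour.png",np.hstack([cv2.resize(a[130:260,180:340],(400,325)),cv2.resize(b[140:260,170:330],(400,325))])[:,:,::-1])
E
```

```text
[-0.444  0.629 -0.15   1.804  1.06   0.499] [-0.444  0.629 -0.15   1.804  1.06   0.799] 1.0
mouth mid [-0.914 -0.331 -0.235] end [-0.231 -0.493 -0.839]
[-0.436  0.644 -0.119  1.811  1.068  0.509]
0.05873653997688782 [ 0.019  0.353 -1.246] 28.5083
```

View pics/pour.png

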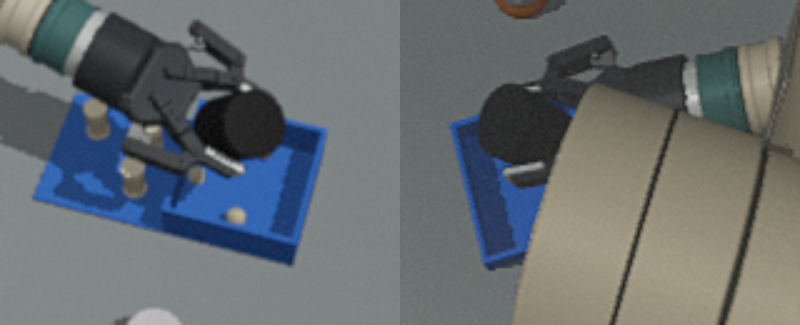

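Two boulders are visible in the bin (left panel about (235,215) and (195,172)), with the rest hidden under the arm. I'll wiggle the cup, lift it still inverted, and move it aside over the +y part of the bin for a look.

```bash
python3 - <<'E'
from h import *
np.set_printoptions(precision=3,suppress=True)
j=np.load("jb.npy");J=arm.observe()["joints"].copy()
for dd in(-2.6,-2.95,-2.7,-2.95): J[5]=j[5]+dd; arm.goto_joints(J)
p=arm.observe()["eef_pos"]
arm.servo_line(p+[0,0,.12],rate=.15)
J=arm.observe()["joints"].copy(); J[5]=j[5]; arm.goto_joints(J)   # upright again
arm.reach(G+[0,0,.2],QC); print(arm.observe()["joints"],arm.observe()["ft_force"],arm.observe()["time_s"])
a=arm.grab_frame("scene");b=arm.grab_frame("top")
cv2.imwrite("pics/bin.png",np.hstack([cv2.resize(a[130:260,180:340],(400,325),interpolation=cv2.INTER_CUBIC),cv2.resize(b[140:260,170:330],(400,325),interpolation=cv2.INTER_CUBIC)])[:,:,::-1])
E
```

```text
[-1.146  0.503 -0.218  1.725  1.009  0.616] [-0.386  0.474 -0.44 ] 35.0167
```

View pics/bin.png

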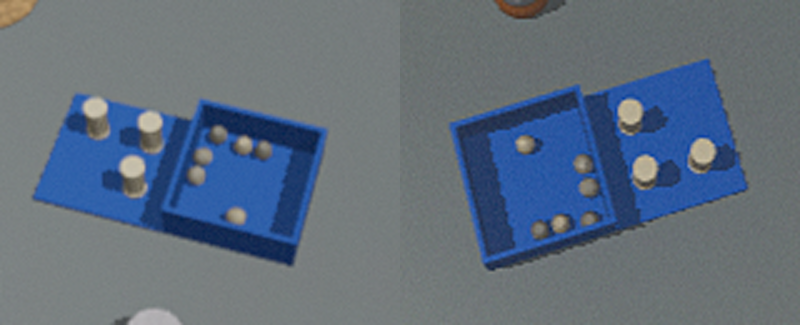

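All six boulders are in the bin and the three columns are untouched. Now I set the cup back.

```bash
python3 - <<'E'
from h import *
np.set_printoptions(precision=3,suppress=True)
arm.servo_line(G+[0,0,.02],rate=.15)
print("hit",arm.servo_line(G+[0,0,.0],rate=.03,max_force=5),arm.observe()["eef_pos"]-G,arm.observe()["ft_force"])
arm.gripper_to(.09); print(arm.observe()["opening"])
arm.servo_line(G-.13*TC,rate=.1); arm.servo_line(G-.13*TC+[0,0,.15],rate=.15); print(arm.observe()["time_s"])
a=arm.grab_frame("scene");b=arm.grab_frame("top")
cv2.imwrite("pics/end.png",np.hstack([cv2.resize(a[60:310,90:430],(400,294)),cv2.resize(b[110:290,90:420],(400,294))])[:,:,::-1])
E
```

```text
hit True [-0.  0.  0.] [-1.768 -0.217  2.243]
0.08548925402812224
40.1
```

View pics/end.png

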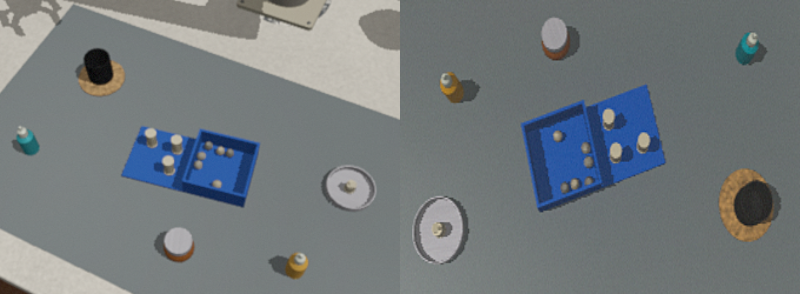

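The empty cup stands upright on the coaster (left panel (98,66), right panel (753,203)). The stub is in the lid, all six boulders are in the bin, and the bystanders and columns haven't moved.

```bash
python3 -c "
from bench import arm
print(arm.finish_job())"
```

```text
the job is handed in; nothing more can be done
None
```

I handed the job in at about 40 s of robot time: the stub is in the lid, all six boulders are in the bin, the empty cup is upright on its coaster, and the last pictures show the columns, bottles and jar where they were.

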